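Dry-fit a half-lapped door frame in its assembly jig

TASK

Dry-fit the small cabinet-door frame in the assembly jig. Pick its four half-lapped parts out of what lies on the bench: first lay both long stiles flat along the two sides of the jig, cut faces up and each with its longer lap at the end away from the hang hole, then drop the wide bottom rail (at the end away from the hang hole) and the narrow top rail (at the hang-hole end) across them, so that all four parts lie fully down on the jig's base. Leave the two plain laths where they lie.

Things in the scene. Friction and masses are not known exactly. Their poses are not given: they have to be found in the camera images.
- jig: Fixed assembly jig: ply base, corner blocks, 4 dowel pins. Origin: frame centre, underside; base top z=9 mm. x runs along the stiles to the hang-hole end, base x -105..131, y ±95. Block inner faces x=±83, y=±73, bevelled outward above 11 mm, 20 mm high; open for fingers at |y|<43 (ends), |x|<45 (sides). Pins 10 mm thick, 16 high, at x=-30 and 42, y=±32. Play 3 mm. Left or right on the bench.
- stile_a: Stile, pale wood, 160 x 30 x 24 mm, length along x, on a 3 mm grey mat. Origin: centre of underside. Half laps cut from above leave 11.5 mm: the last 46 mm at -x (longer lap), 34 mm at +x; full height from x=-34 to 46. Grip there, across the 30 mm. Place in jig frame: x=0, y=+55 or -55 mm, z=9, its x along jig +x. About 65 g.
- stile_b: Second stile, identical to stile_a and interchangeable with it: one goes to y=+55, the other to y=-55 mm in the jig.
- bottom_rail: Wide rail, pale wood, 140 x 42 x 24 mm, length along x, on the mat, right way up. Origin: centre of underside. Laps are underneath: the lower 12.5 mm is cut away for 34 mm at both ends (middle 72 mm full), so it looks plain from above. Grip mid-length across the 42 mm. Place in jig frame: x=-59, y=0, z=9 mm, length along jig y, either way round. About 70 g.
- top_rail: Narrow rail: as the bottom rail but 140 x 30 x 24 mm, about 50 g, right way up on the mat. Place in jig frame: x=65, y=0, z=9 mm, length along jig y, either way round.
- plain_lath: Plain pale offcut without laps lying among the parts on the mat, about 120 x 22 x 16 mm (thinner, narrower and shorter than the rails), length roughly along its y; origin at the centre of its underside. Not part of the frame: leave it.
- grey_lath: Weathered grey offcut without laps among the parts on the mat, about 110 x 31 x 22 mm, length roughly along its y; origin at the centre of its underside. Not part of the frame: leave it.

How it is judged (in metres and radians):
On the way, in this order (a step that is already met when the one before it is completed fails the run):
1. both stiles lie fully down in their places along the sides of the jig (((x of stile_a in the frame of jig between -0.009 and 0.009 m and y of stile_a in the frame of jig between 0.046 and 0.064 m and z of stile_a in the frame of jig between 0.006 and 0.013 m and angle between each of stile_a, stile_b's own z axis and vertical below 0.06 rad and angle between the x axis of each of stile_a, stile_b and the x axis of jig, either way round below 0.1 rad and x of stile_b in the frame of jig between -0.009 and 0.009 m and y of stile_b in the frame of jig between -0.064 and -0.046 m and z of stile_b in the frame of jig between 0.006 and 0.013 m) or (x of stile_a in the frame of jig between -0.009 and 0.009 m and y of stile_a in the frame of jig between -0.064 and -0.046 m and z of stile_a in the frame of jig between 0.006 and 0.013 m and angle between each of stile_a, stile_b's own z axis and vertical below 0.06 rad and angle between the x axis of each of stile_a, stile_b and the x axis of jig, either way round below 0.1 rad and x of stile_b in the frame of jig between -0.009 and 0.009 m and y of stile_b in the frame of jig between 0.046 and 0.064 m and z of stile_b in the frame of jig between 0.006 and 0.013 m))), for 0.2 s.
2. both rails lie fully down across them (x of bottom_rail in the frame of jig between -0.068 and -0.05 m and y of bottom_rail in the frame of jig between -0.009 and 0.009 m and z of bottom_rail in the frame of jig between 0.006 and 0.013 m and angle between each of bottom_rail, top_rail's own z axis and vertical below 0.06 rad and angle between the x axis of each of bottom_rail, top_rail and the y axis of jig, either way round below 0.1 rad and x of top_rail in the frame of jig between 0.056 and 0.074 m and y of top_rail in the frame of jig between -0.009 and 0.009 m and z of top_rail in the frame of jig between 0.006 and 0.013 m), for 0.2 s.
At the end, for the whole second after the job is handed in: All four parts rest in the jig: each within 9 mm of its place in the jig's plane, its underside no more than 4 mm above the base, level within 0.06 rad and squared to the jig within 0.1 rad, the bottom rail at the end away from the hang hole; all released and at rest (all of step 2 and ((x of stile_a in the frame of jig between -0.009 and 0.009 m and y of stile_a in the frame of jig between 0.046 and 0.064 m and z of stile_a in the frame of jig between 0.006 and 0.013 m and angle between each of stile_a, stile_b's own z axis and vertical below 0.06 rad and angle between the x axis of each of stile_a, stile_b and the x axis of jig, either way round below 0.1 rad and x of stile_b in the frame of jig between -0.009 and 0.009 m and y of stile_b in the frame of jig between -0.064 and -0.046 m and z of stile_b in the frame of jig between 0.006 and 0.013 m) or (x of stile_a in the frame of jig between -0.009 and 0.009 m and y of stile_a in the frame of jig between -0.064 and -0.046 m and z of stile_a in the frame of jig between 0.006 and 0.013 m and angle between each of stile_a, stile_b's own z axis and vertical below 0.06 rad and angle between the x axis of each of stile_a, stile_b and the x axis of jig, either way round below 0.1 rad and x of stile_b in the frame of jig between -0.009 and 0.009 m and y of stile_b in the frame of jig between 0.046 and 0.064 m and z of stile_b in the frame of jig between 0.006 and 0.013 m)) and linear speed of each of stile_a, stile_b, bottom_rail, top_rail below 0.02 m/s and angular speed of each of stile_a, stile_b, bottom_rail, top_rail below 0.2 rad/s); the robot touches nothing.
It fails at once if a plain lath is carried off (moved over 40 mm) (distance of any of plain_lath, grey_lath from where it was at the start of the episode above 0.04 m).
It also fails if it takes over 91 s, if anything falls off the work surface, if the arm or the gripper's body presses on something with over 40 N, if the wrist force passes 120 N, or if a joint passes its speed limit or range.

ROBOT

A 6-joint arm with a two-finger parallel gripper is mounted at the origin on a cart in front of the work surface, level with it; the furniture and walls round the work are solid. World frame = base frame: x ahead of the robot, y to its left, z up, the work surface at z = 0. Lengths are in mm, angles in rad, forces in N, time in s.
With the tool pointing down it reaches from about 300 to 775 mm from the base axis. Payload 14.6 kg.
Tool frame: the origin (TCP) lies at the very end of the fingers, on their centre line; the grasp point (between the pads) lies 19 mm behind it; z points along the fingers, y is the line along which they close (so a half turn about z gives the same grasp; the last joint's range is limited). The gripper opens to 94 mm and grips with 3 to 60 N. Pads are 16 mm wide; open, the fingers measure 119 mm over their backs; the gripper's body (75 mm by 177 mm) begins 78 mm behind the grasp point.
Start: joints at [-1.23, 0.3, 1.521, -0, 1.321, -0.067], TCP at [218.117, -504.89, 205.446] pointing down, gripper open.
Joint ranges: [-3.03, 3.03], [-0.79, 2.21], [0.23, 2.52], [-1.04, 4.18], [0, 3.07], [-2.55, 2.55]. Speed limits (rad/s): [2.22, 2.22, 2.57, 3.14, 3.14, 3.14].

INTERFACE

Orientations are given as [roll, pitch, yaw] about the fixed x, y, z axes, in that order (R = Rz(yaw) Ry(pitch) Rx(roll)).
In Python, from cell import manip gives the robot as it stands. The module is installed in compiled form; this text tells all that it offers.
- The arm moves only by the shell command python3 -m inch 'ROWS' [FORCE]. ROWS is JSON, a list of rows, each an object of numbers: "gripper": the opening, from 0 (shut) to 1 (fully open); "dx", "dy", "dz": the shift along the world's x, y, z in m; "wx", "wy", "wz": the turn, a rotation vector about the world's x, y, z in degrees. A call has exactly 5 rows; each row is the pose to reach, as a shift and turn from the pose commanded when the call began; what a row does not reach only later rows make up. A row lasts 1/12 s, in which the tool goes at most 41.7 mm and 7.16 degrees, less where a joint would pass 70% of its speed; a pose out of reach is approached as far as the arm can. A call with a gripper value outside its range is refused whole. The fingers move at their own pace and stop on an object; FORCE is the grip in N (left out, the last holds). Time passes only in rows, so rows that repeat a pose let the fingers close, or fill a call up. It gives the time, the measured TCP pose, the force, the opening and the grip force at its end, in the units of the state.
- manip.read_state(): the state, without advancing time (a new reading comes with each control period).
- manip.camera(name): name is "scene" or "side" or "wrist"; returns the picture (400x640x3 uint8, blue, green, red); there is no depth.
- manip.camera_info(name): a dict with "camera_matrix" (3x3 intrinsics, pixels), "R" (3x3) and "t" (3): a world point X has camera coordinates R X + t; the wrist camera has in their place "tool_from_camera" (4x4, takes a point from camera to tool coordinates, whose origin is the TCP and whose axes are the flange's). Camera axes: x right, y down, z forward; pixel columns grow to the right and rows downward; lengths in mm; the calibration is good to about 2 mm. A picture is of the moment at which its call begins: read the wrist's pose just before it. camera_info takes no time and is no camera call.
- manip.sign_off(): hands the job in; it is judged then, once.
The state is a dict: "clock": time; "joints": joint angles; "qd": joint speeds; "effort": joint torques, N m; "eef_pos": TCP position; "eef_rot": TCP orientation; "wrist_force": force on the tool from outside, world axes, zero at the start; "moment": the same for the moment, N m; "finger_gap": finger opening in mm; "finger_force": force on a finger pad.
Only numpy, scipy, OpenCV 4.12 (cv2) and the standard library are available. Lean on these libraries where they do the work, as an engineer would, in place of code of your own. Each camera call takes 0.05 s, during which the arm holds its last target. There are 200 camera calls.

## Working session

There is one attempt and no reset: what is moved stays moved. The work goes in short steps, Python scripts to look and compute and a shell command to move; the robot and the scene stay as the last step left them, time stands still between calls to the robot, and variables do not carry over. Pictures are saved under pics/ and viewed, at most 14 in all, crops included, and the job is handed in when it is done.

```bash
mkdir -p pics; python3 - <<'E'
from cell import manip
import cv2,json
s=manip.read_state();print({k:s[k] for k in('clock','eef_pos','eef_rot','wrist_force','finger_gap')})
for n in('scene','side','wrist'):
    cv2.imwrite(f'pics/{n}0.png',manip.camera(n))
    i=manip.camera_info(n);print(n,{k:(v.tolist() if hasattr(v,'tolist') else v) for k,v in i.items()})
E
```

```text
{'clock': 0.0, 'eef_pos': array([ 218.02009477, -504.65041108,  204.89285971]), 'eef_rot': array([-3.14042839e+00, -7.19860108e-05,  4.07781169e-01]), 'wrist_force': array([-0.52994055,  0.48334837, -0.24887885]), 'finger_gap': 94.16227201995584}
scene {'camera_matrix': [[411.7653290986047, 0.0, 312.33768155735396], [0.0, 411.7653290986047, 205.63350245618693], [0.0, 0.0, 1.0]], 'R': [[-0.8778157763784996, -0.47899514333238674, -0.0017650509902587869], [-0.3195302292724065, 0.5883145188721458, -0.7428233029902593], [0.3568471596105752, -0.6514980272788412, -0.669485194107863]], 't': [491.665316276679, 190.36818399954305, 711.7733005140483]}
side {'camera_matrix': [[416.9347281994679, 0.0, 324.2896423975586], [0.0, 416.9347281994679, 198.39502399710858], [0.0, 0.0, 1.0]], 'R': [[-0.9868951109740283, -0.15986762477289734, 0.02191762954864922], [-0.11766571688998484, 0.6200257285195092, -0.7757079830984193], [0.11042109854699718, -0.7681213696567252, -0.630711298830416]], 't': [524.7682092481414, 87.16226407413703, 844.8547046360312]}
wrist {'camera_matrix': [[304.8343279627601, 0.0, 315.71245228372146], [0.0, 304.8343279627601, 204.57927425598925], [0.0, 0.0, 1.0]], 'tool_from_camera': [[0.0002770502331353348, -0.9712215591669091, -0.23817767790572797, 68.49193005430332], [0.9999998806759641, 0.0003649096314765161, -0.0003247907269958758, -0.3795745679037177], [0.00040235708494643937, -0.2381775595020598, 0.9712215443751325, -178.6237770605572], [0.0, 0.0, 0.0, 1.0]]}
```

View pics/scene0.png

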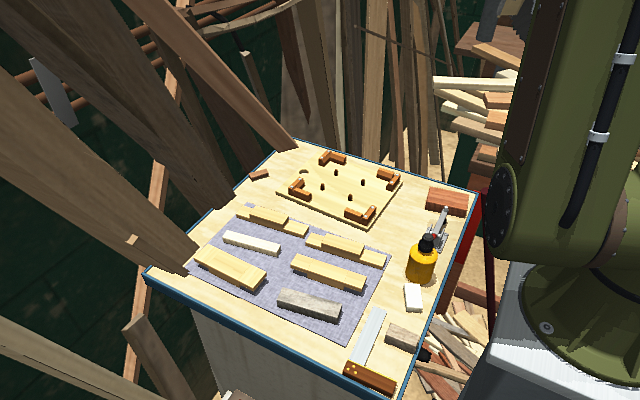

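View pics/side0.png

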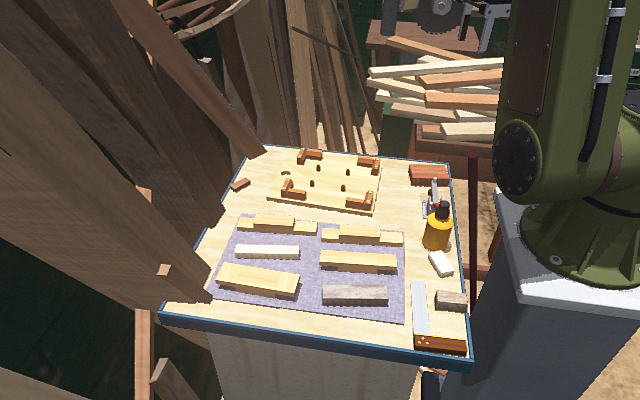

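The jig is at the far side (−y), with its hang hole around side (285,173), the end away from the robot. The mat with the parts is nearer: stiles at side (277,225) and (362,236), narrow rail at (358,262), wide rail at (258,280), laths at (267,252) and (355,295). Enlarging next.

```bash
python3 - <<'E'
import cv2
a=cv2.imread('pics/side0.png')[205:315,205:415];cv2.imwrite('pics/c1.png',cv2.resize(a,None,fx=3.8,fy=3.8,interpolation=2))
a=cv2.imread('pics/side0.png')[140:220,260:390];cv2.imwrite('pics/c2.png',cv2.resize(a,None,fx=6,fy=6,interpolation=2))
E
```

```text
(no output)
```

View pics/c1.png

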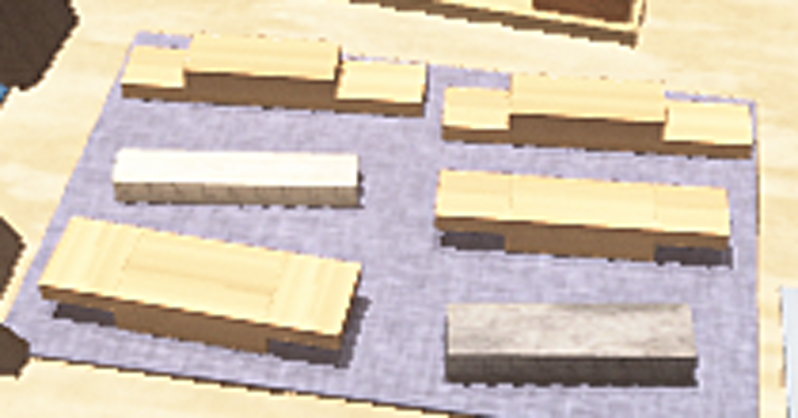

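View pics/c2.png

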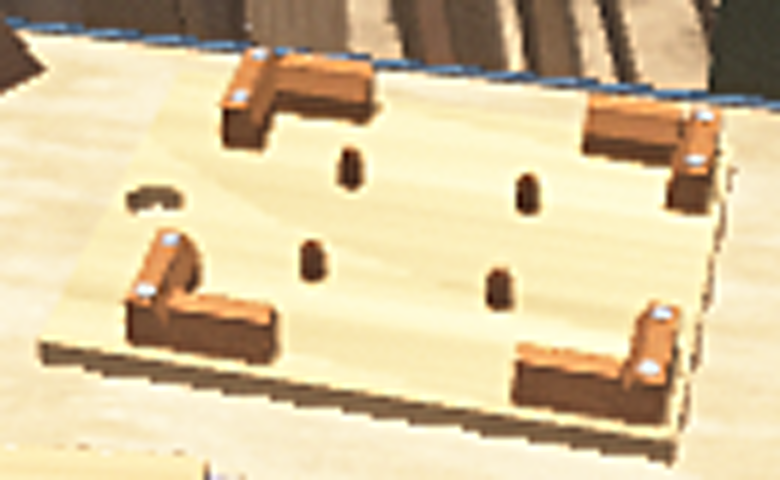

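The crop confirms both stiles with the longer lap at the right (robot side) and the jig's hang hole on the left, so no half turn is needed. Back-projecting the corners and pin feet:

```bash
cat > h.py <<'E'
import numpy as np,cv2
from cell import manip
from scipy.spatial.transform import Rotation as Ro
def proj(name,uv,z,st=None):
    i=manip.camera_info(name);K=np.array(i['camera_matrix']);uv=np.atleast_2d(uv).astype(float)
    d=np.c_[uv,np.ones(len(uv))]@np.linalg.inv(K).T
    if name=='wrist':
        T=np.array(i['tool_from_camera']);R=Ro.from_euler('xyz',st['eef_rot']).as_matrix()
        c=R@T[:3,3]+st['eef_pos'];d=d@(R@T[:3,:3]).T
    else:
        R=np.array(i['R']);c=-R.T@np.array(i['t']);d=d@R
    return (c+d*((z-c[2])/d[:,2])[:,None])[:,:2]
def fit(P,Q): # model P -> world Q ; returns xy, yaw deg, residuals
    P=np.array(P,float);Q=np.array(Q);p=P-P.mean(0);q=Q-Q.mean(0)
    a=np.arctan2((p[:,0]*q[:,1]-p[:,1]*q[:,0]).sum(),(p*q).sum())
    R=np.array([[np.cos(a),-np.sin(a)],[np.sin(a),np.cos(a)]])
    t=Q.mean(0)-R@P.mean(0)
    return t.round(1),np.degrees(a).round(1),(Q-P@R.T-t).round(1).tolist()
def box(x0,x1,w): return [[x1,-w/2],[x0,-w/2],[x0,w/2],[x1,w/2]] # far-left(+x,-y),(-x,-y),(-x,+y),(+x,+y)
E
python3 - <<'E'
from h import *
c1=lambda a:(np.array(a)+.5)/3.8-.5+205
c2=lambda a:(np.array(a)+.5)/6-.5+[260,140]
for n,a,m in[('s1',[(190,35),(341,45),(338,80),(186,69)],box(-34,46,30)),('s2',[(512,75),(665,85),(664,120),(511,112)],box(-34,46,30)),
 ('top',[(440,169),(727,188),(727,238),(436,215)],box(-70,70,30)),('bot',[(70,217),(361,264),(345,335),(40,286)],box(-70,70,42))]:
    print(n,*fit(m,proj('side',c1(a),27)))
print('jig',*fit([(42,-32),(-30,-32),(-30,32),(42,32)],proj('side',c2([(350,187),(527,212),(498,308),(312,280)]),9)))
s=manip.read_state();i=manip.camera_info('wrist')
print(np.array(proj('wrist',[(320,200)],0,s)))
E
```

```text
s1 [615.5  79.2] 5.4 [[1.8, 1.4], [0.4, 1.9], [-1.1, -1.0], [-1.1, -2.2]]
s2 [443.9  79. ] 5.5 [[-0.5, 1.2], [-0.3, 1.8], [1.5, -1.8], [-0.8, -1.1]]
top [445.8 152.5] 4.7 [[-0.4, -0.1], [-0.0, -1.2], [1.5, 1.2], [-1.1, 0.0]]
bot [611.6 227.9] -1.0 [[1.2, -0.3], [0.8, 0.9], [-1.4, -0.3], [-0.6, -0.3]]
jig [528.2 -94.8] -3.1 [[-0.2, 0.6], [0.0, 0.2], [0.1, -0.4], [0.1, -0.4]]
[[ 202.06759272 -516.92941991]]
```

View pics/wrist0.png

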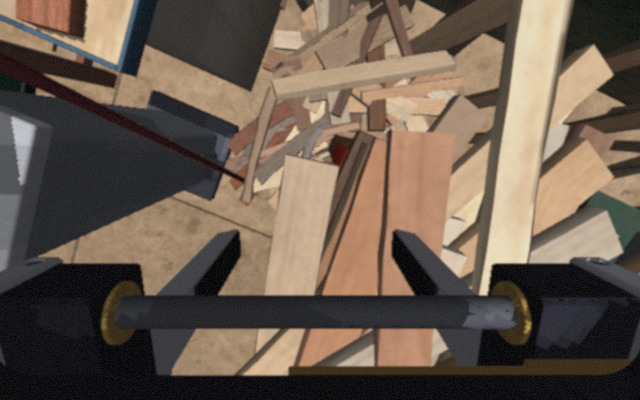

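Fits agree with the given sizes to within 2 mm. Moving above, between jig and mat, for one wrist look covering both.

```bash

python3 -m inch '[{"dx":0.01,"dy":0.02,"dz":0.01,"wz":-2},{"dx":0.02,"dy":0.055,"dz":0.02,"wz":-4},{"dx":0.035,"dy":0.09,"dz":0.035,"wz":-6},{"dx":0.05,"dy":0.125,"dz":0.035,"wz":-8},{"dx":0.065,"dy":0.16,"dz":0.035,"wz":-10}]' 10
python3 -m inch '[{"dx":0.015,"dy":0.035,"wz":-3},{"dx":0.03,"dy":0.07,"wz":-6},{"dx":0.045,"dy":0.105,"wz":-9},{"dx":0.06,"dy":0.14,"wz":-11},{"dx":0.075,"dy":0.175,"wz":-13.4}]'
python3 -m inch '[{"dx":0.015,"dy":0.037},{"dx":0.03,"dy":0.074},{"dx":0.045,"dy":0.11},{"dx":0.06,"dy":0.147},{"dx":0.072,"dy":0.17}]'
python3 - <<'E'
from h import *
import json
s=manip.read_state();im=manip.camera('wrist')
if 1:
    print(s['clock'],s['eef_pos'],s['eef_rot'])
    np.savez('w1.npz',eef_pos=s['eef_pos'],eef_rot=s['eef_rot'])
    cv2.imwrite('pics/w1.png',im);cv2.imwrite('pics/w1c.png',cv2.resize(im[:260],(1600,650),interpolation=2)) 
    cv2.imwrite('pics/w1l.png',cv2.resize(im[0:240,0:320],(800,600),interpolation=2))
    cv2.imwrite('pics/w1r.png',cv2.resize(im[0:240,320:640],(800,600),interpolation=2))
E
```

```text
0.15 [ 218.04327546 -504.73185014  205.05781212] [-3.14078961e+00 -3.05603209e-05  4.07788803e-01]validation failed for argument at $[0]...
validation failed for argument at $[0]...
validation failed for argument at $[0]...
```

View pics/w1l.png

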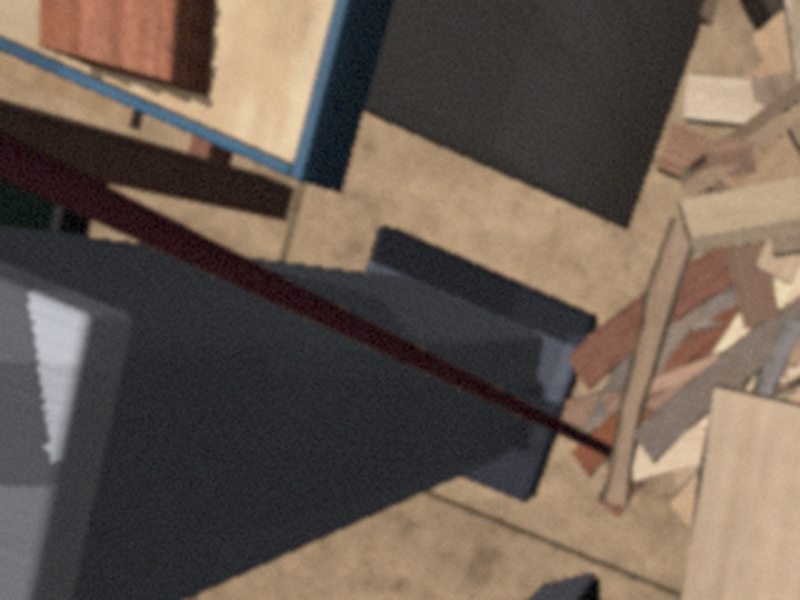

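View pics/w1r.png

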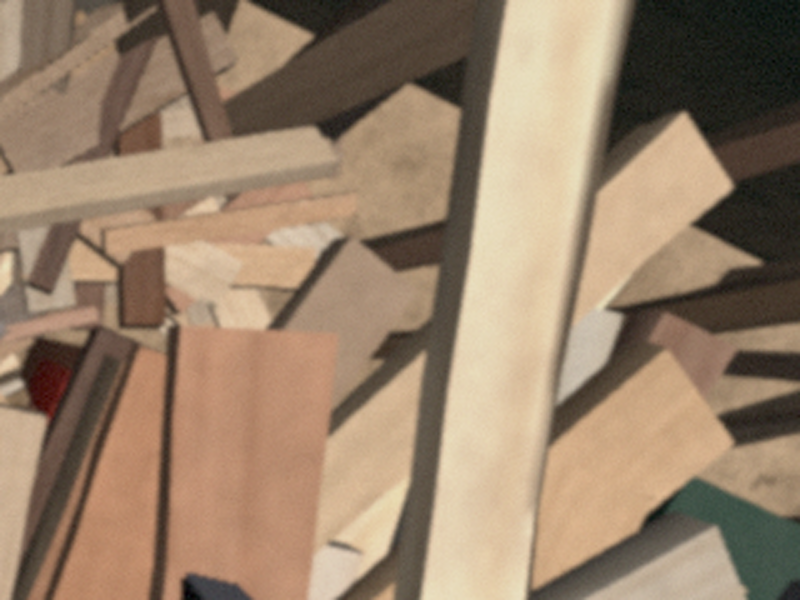

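The rows were refused and the pictures only show the start view (7 of 14 used). Rows likely need all seven keys; trying that.

```bash

python3 -m inch '[{"gripper":1,"dx":0.01,"dy":0.02,"dz":0.01,"wx":0,"wy":0,"wz":-2},{"gripper":1,"dx":0.02,"dy":0.055,"dz":0.02,"wx":0,"wy":0,"wz":-4},{"gripper":1,"dx":0.035,"dy":0.09,"dz":0.035,"wx":0,"wy":0,"wz":-6},{"gripper":1,"dx":0.05,"dy":0.125,"dz":0.035,"wx":0,"wy":0,"wz":-8},{"gripper":1,"dx":0.065,"dy":0.16,"dz":0.035,"wx":0,"wy":0,"wz":-10}]' 10
```

```text
clock: 0.62
eef_pos: [283.4, -343.5, 241.0]
eef_rot: [3.14, -0.001, 0.231]
wrist_force: [1.4, 0.0, 0.7]
finger_gap: 94.0
finger_force: 0.0
```

```bash

python3 -m inch '[{"gripper":1,"dx":0.015,"dy":0.035,"dz":0,"wx":0,"wy":0,"wz":-3},{"gripper":1,"dx":0.03,"dy":0.07,"dz":0,"wx":0,"wy":0,"wz":-6},{"gripper":1,"dx":0.045,"dy":0.105,"dz":0,"wx":0,"wy":0,"wz":-9},{"gripper":1,"dx":0.06,"dy":0.14,"dz":0,"wx":0,"wy":0,"wz":-11},{"gripper":1,"dx":0.075,"dy":0.175,"dz":0,"wx":0,"wy":0,"wz":-13.2}]'
python3 -m inch '[{"gripper":0.6,"dx":0.015,"dy":0.037,"dz":0,"wx":0,"wy":0,"wz":0},{"gripper":0.6,"dx":0.03,"dy":0.074,"dz":0,"wx":0,"wy":0,"wz":0},{"gripper":0.6,"dx":0.045,"dy":0.11,"dz":0,"wx":0,"wy":0,"wz":0},{"gripper":0.6,"dx":0.06,"dy":0.147,"dz":0,"wx":0,"wy":0,"wz":0},{"gripper":0.6,"dx":0.072,"dy":0.17,"dz":0,"wx":0,"wy":0,"wz":0}]'
python3 - <<'E'
from h import *
s=manip.read_state();im=manip.camera('wrist')
print(s['clock'],s['eef_pos'],s['eef_rot'])
np.savez('w1.npz',eef_pos=s['eef_pos'],eef_rot=s['eef_rot'])
cv2.imwrite('pics/w1.png',im)
a=im[0:240,90:570];cv2.imwrite('pics/w1b.png',cv2.resize(a,(800,400),interpolation=2))
E
```

```text
clock: 1.03
eef_pos: [358.3, -168.1, 240.6]
eef_rot: [3.141, -0.0, 0.001]
wrist_force: [0.6, 0.3, -0.4]
finger_gap: 93.9
finger_force: 0.0
clock: 1.45
eef_pos: [430.5, 3.1, 240.5]
eef_rot: [-3.141, -0.0, 0.004]
wrist_force: [-0.3, -0.8, -0.8]
finger_gap: 64.1
finger_force: 0.0
1.45 [430.49161191   3.13354262 240.5291717 ] [-3.14126977e+00 -2.94935739e-04  4.38731251e-03]
```

View pics/w1.png

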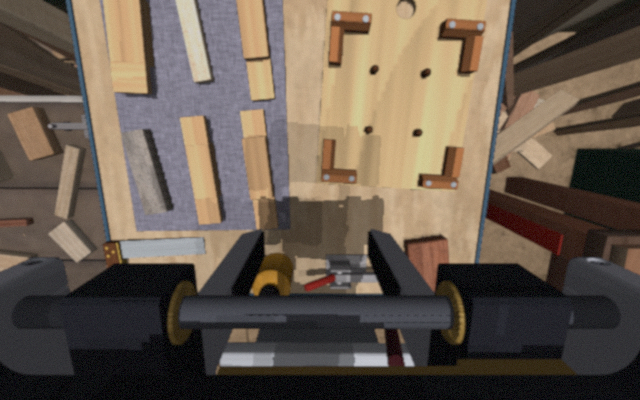

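The wrist sees the jig (right, pins near (374,69),(426,72),(368,129),(417,132), hole at (405,8)) and all parts on the left. One enlarged crop for exact pixels.

```bash
python3 - <<'E'
import cv2
im=cv2.imread('pics/w1.png');cv2.imwrite('pics/w1b.png',cv2.resize(im[0:240,95:495],(800,480),interpolation=2))
E
```

```text
(no output)
```

View pics/w1b.png

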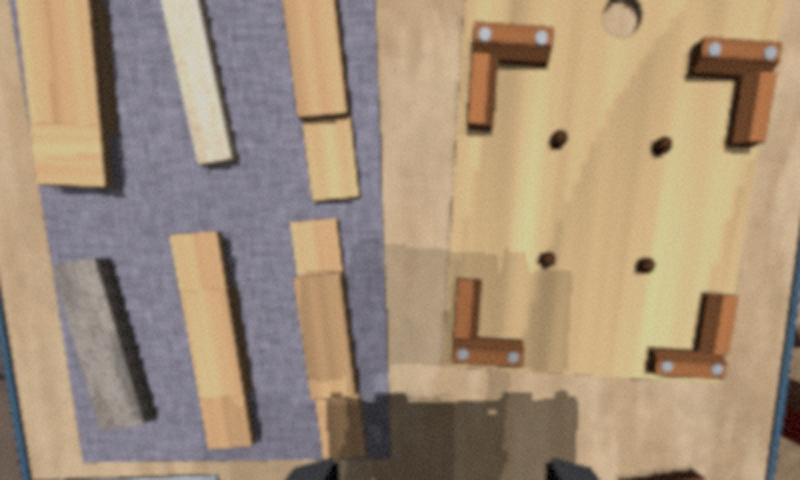

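```bash
python3 - <<'E'
from h import *
s=dict(np.load('w1.npz'));c=lambda a:(np.array(a)+.5)/2-.5+[95,0]
p=lambda a,z:proj('wrist',c(a),z,s)
print('jig',*fit([(42,32),(42,-32),(-30,32),(-30,-32)],p([(558,139),(661,146),(547,259),(645,265)],17)))
print('s2',*fit([(46,15),(46,-15),(-34,15),(-34,-15)],p([(296,273),(343,271),(308,399),(356,397)],27)))
print('s1',*fit([(-34,15),(-34,-15),(-80,15),(-80,-15)],np.r_[p([(300,116),(347,115)],27),p([(315,201),(358,197)],14.5)]))
print('top',*fit([(70,15),(70,-15),(-70,15),(-70,-15)],p([(170,234),(218,232),(210,449),(255,445)],27)))
print('bot end',p([(35,181),(105,186)],27).round(1).tolist())
E
```

```text
jig [527.8 -96.5] -3.1 [[-0.2, -0.1], [-0.5, 0.3], [0.3, -0.5], [0.3, 0.3]]
s2 [444.8  77.9] 3.3 [[0.7, -0.1], [0.4, 0.3], [-0.5, 0.8], [-0.7, -1.0]]
s1 [615.7  76.8] 4.5 [[0.8, -0.8], [-0.9, 1.2], [-0.0, -1.5], [0.1, 1.2]]
top [445.3 150.7] 5.4 [[0.2, -0.0], [-1.3, 0.1], [0.5, 0.3], [0.6, -0.3]]
bot end [[544.3, 250.9], [541.7, 208.8]]
```

Wrist and side estimates agree within 2 mm. Going above the far stile (s1), grip at about (619.6, 78).

```bash

python3 -m inch '[{"gripper":0.5,"dx":0.037,"dy":0.015,"dz":0,"wx":0,"wy":0,"wz":1},{"gripper":0.5,"dx":0.075,"dy":0.03,"dz":0,"wx":0,"wy":0,"wz":2},{"gripper":0.5,"dx":0.113,"dy":0.045,"dz":0,"wx":0,"wy":0,"wz":3},{"gripper":0.5,"dx":0.15,"dy":0.06,"dz":0,"wx":0,"wy":0,"wz":4},{"gripper":0.5,"dx":0.189,"dy":0.075,"dz":0,"wx":0,"wy":0,"wz":4.7}]'
python3 -m inch '[{"gripper":0.5,"dx":0,"dy":0,"dz":-0.04,"wx":0,"wy":0,"wz":0},{"gripper":0.5,"dx":0,"dy":0,"dz":-0.08,"wx":0,"wy":0,"wz":0},{"gripper":0.5,"dx":0,"dy":0,"dz":-0.12,"wx":0,"wy":0,"wz":0},{"gripper":0.5,"dx":0,"dy":0,"dz":-0.15,"wx":0,"wy":0,"wz":0},{"gripper":0.5,"dx":0,"dy":0,"dz":-0.16,"wx":0,"wy":0,"wz":0}]'
```

```text
clock: 1.92
eef_pos: [620.4, 75.9, 240.1]
eef_rot: [3.142, 0.0, 0.086]
wrist_force: [-0.4, -0.8, 1.0]
finger_gap: 47.0
finger_force: 0.0
clock: 2.33
eef_pos: [616.7, 74.8, 75.2]
eef_rot: [-3.141, 0.007, 0.085]
wrist_force: [0.1, -0.2, -0.3]
finger_gap: 47.1
finger_force: 0.0
```

```bash

python3 -m inch '[{"gripper":0.5,"dx":0,"dy":0,"dz":-0.01,"wx":0,"wy":0,"wz":0},{"gripper":0.5,"dx":0,"dy":0,"dz":-0.02,"wx":0,"wy":0,"wz":0},{"gripper":0.5,"dx":0,"dy":0,"dz":-0.03,"wx":0,"wy":0,"wz":0},{"gripper":0.5,"dx":0,"dy":0,"dz":-0.03,"wx":0,"wy":0,"wz":0},{"gripper":0.5,"dx":0,"dy":0,"dz":-0.03,"wx":0,"wy":0,"wz":0}]'
```

```text
clock: 2.75
eef_pos: [619.3, 75.1, 51.0]
eef_rot: [3.142, -0.001, 0.085]
wrist_force: [-1.0, -0.3, 0.5]
finger_gap: 47.2
finger_force: 0.0
```

```bash

python3 -m inch '[{"gripper":0.5,"dx":0,"dy":0.003,"dz":-0.015,"wx":0,"wy":0,"wz":0},{"gripper":0.5,"dx":0,"dy":0.003,"dz":-0.03,"wx":0,"wy":0,"wz":0},{"gripper":0.5,"dx":0,"dy":0.003,"dz":-0.041,"wx":0,"wy":0,"wz":0},{"gripper":0.5,"dx":0,"dy":0.003,"dz":-0.046,"wx":0,"wy":0,"wz":0},{"gripper":0.5,"dx":0,"dy":0.003,"dz":-0.046,"wx":0,"wy":0,"wz":0}]'
python3 -m inch '[{"gripper":0.2,"dx":0,"dy":0,"dz":0,"wx":0,"wy":0,"wz":0},{"gripper":0.2,"dx":0,"dy":0,"dz":0,"wx":0,"wy":0,"wz":0},{"gripper":0.2,"dx":0,"dy":0,"dz":0,"wx":0,"wy":0,"wz":0},{"gripper":0.2,"dx":0,"dy":0,"dz":0,"wx":0,"wy":0,"wz":0},{"gripper":0.2,"dx":0,"dy":0,"dz":0,"wx":0,"wy":0,"wz":0}]' 25
```

```text
clock: 3.17
eef_pos: [619.0, 78.0, 4.2]
eef_rot: [-3.142, 0.0, 0.085]
wrist_force: [0.6, 0.0, -0.3]
finger_gap: 46.8
finger_force: 0.0
clock: 3.58
eef_pos: [619.4, 78.1, 5.2]
eef_rot: [3.142, -0.001, 0.085]
wrist_force: [-1.2, -1.6, 5.8]
finger_gap: 29.8
finger_force: 25.0
```

```bash

python3 -m inch '[{"gripper":0.2,"dx":0,"dy":0,"dz":0.01,"wx":0,"wy":0,"wz":0},{"gripper":0.2,"dx":0,"dy":0,"dz":0.03,"wx":0,"wy":0,"wz":0},{"gripper":0.2,"dx":0,"dy":0,"dz":0.055,"wx":0,"wy":0,"wz":0},{"gripper":0.2,"dx":0,"dy":0,"dz":0.075,"wx":0,"wy":0,"wz":0},{"gripper":0.2,"dx":0,"dy":0,"dz":0.085,"wx":0,"wy":0,"wz":0}]'
python3 -m inch '[{"gripper":0.2,"dx":-0.008,"dy":-0.02,"dz":0,"wx":0,"wy":0,"wz":-1},{"gripper":0.2,"dx":-0.018,"dy":-0.045,"dz":0,"wx":0,"wy":0,"wz":-2},{"gripper":0.2,"dx":-0.028,"dy":-0.07,"dz":0,"wx":0,"wy":0,"wz":-3},{"gripper":0.2,"dx":-0.038,"dy":-0.095,"dz":0,"wx":0,"wy":0,"wz":-4},{"gripper":0.2,"dx":-0.048,"dy":-0.12,"dz":0,"wx":0,"wy":0,"wz":-5}]'
python3 -m inch '[{"gripper":0.2,"dx":-0.01,"dy":-0.03,"dz":0,"wx":0,"wy":0,"wz":-1},{"gripper":0.2,"dx":-0.02,"dy":-0.06,"dz":0,"wx":0,"wy":0,"wz":-2},{"gripper":0.2,"dx":-0.032,"dy":-0.085,"dz":0,"wx":0,"wy":0,"wz":-2.6},{"gripper":0.2,"dx":-0.04,"dy":-0.105,"dz":0,"wx":0,"wy":0,"wz":-3},{"gripper":0.2,"dx":-0.042,"dy":-0.109,"dz":0,"wx":0,"wy":0,"wz":-3}]'
python3 -m inch '[{"gripper":0.2,"dx":0,"dy":0,"dz":-0.005,"wx":0,"wy":0,"wz":0},{"gripper":0.2,"dx":0,"dy":0,"dz":-0.015,"wx":0,"wy":0,"wz":0},{"gripper":0.2,"dx":0,"dy":0,"dz":-0.025,"wx":0,"wy":0,"wz":0},{"gripper":0.2,"dx":0,"dy":0,"dz":-0.03,"wx":0,"wy":0,"wz":0},{"gripper":0.2,"dx":0,"dy":0,"dz":-0.03,"wx":0,"wy":0,"wz":0}]'
python3 - <<'E'
from h import *
im=manip.camera('wrist');cv2.imwrite('pics/w2.png',im)
E
```

```text
clock: 4.0
eef_pos: [619.9, 78.2, 92.7]
eef_rot: [3.142, -0.003, 0.085]
wrist_force: [-0.2, -0.1, 0.4]
finger_gap: 30.0
finger_force: 25.0
clock: 4.42
eef_pos: [570.1, -42.9, 89.3]
eef_rot: [-3.141, 0.001, -0.003]
wrist_force: [0.0, -0.2, 0.1]
finger_gap: 29.8
finger_force: 25.0
clock: 4.83
eef_pos: [527.7, -153.5, 89.3]
eef_rot: [3.141, 0.001, -0.058]
wrist_force: [-0.0, -0.1, -0.9]
finger_gap: 29.7
finger_force: 25.0
clock: 5.25
eef_pos: [528.4, -149.8, 57.5]
eef_rot: [-3.141, 0.003, -0.053]
wrist_force: [-0.0, -0.4, -1.6]
finger_gap: 30.0
finger_force: 25.0
```

View pics/w2.png

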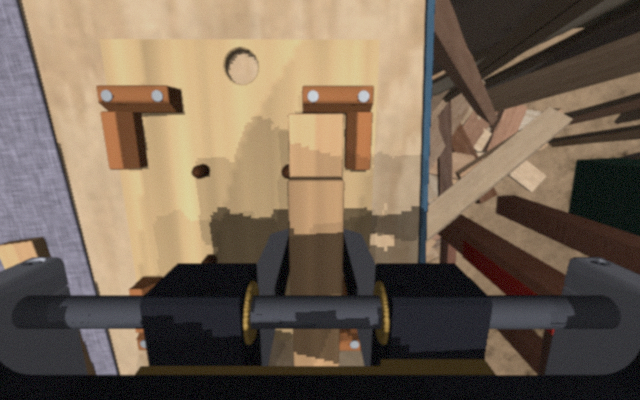

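The stile hangs over its slot: lap end corners at (289,112) and (344,112), side block inner face about col 345 at lower height. Checking its held pose numerically.

```bash
python3 - <<'E'
from h import *
s=manip.read_state();print(s['eef_pos'].round(1),s['eef_rot'].round(3))
J=np.array([528,-95.7]);a=np.radians(-3.1);R=np.array([[np.cos(a),-np.sin(a)],[np.sin(a),np.cos(a)]])
u=s['eef_pos'][2]-2.2
for n,p,z in[('stile end +80',[(289,112),(344,112)],u+11.5),('shoulder x46',[(289,178),(344,178)],u+24),('blk bolts',[(106,96),(157,96),(313,96),(363,96)],29),('pin +42,+32',[(201,171)],19),('base hole-end corners',[(103,39),(378,39)],9)]:
    print(n,((proj('wrist',p,z,s)-J)@R).round(1).tolist())
print('tcp',((s['eef_pos'][:2]-J)@R).round(1))
E
```

```text
[ 528.8 -150.1   58.4] [-3.141e+00  2.000e-03 -5.400e-02]
stile end +80 [[81.2, -39.7], [81.3, -69.0]]
shoulder x46 [[47.8, -40.1], [47.8, -68.6]]
blk bolts [[93.1, 81.5], [93.1, 48.6], [93.2, -52.1], [93.2, -84.4]]
pin +42,+32 [[43.2, 28.3]]
base hole-end corners [[131.7, 90.6], [131.9, -96.1]]
tcp [  3.7 -54.3]
```

Relative to the jig in the same view, the stile should go about 2 mm to −y and 1.3 mm to −x. Correcting while descending.

```bash

python3 -m inch '[{"gripper":0.2,"dx":-0.001,"dy":-0.002,"dz":-0.01,"wx":0,"wy":0,"wz":0},{"gripper":0.2,"dx":-0.001,"dy":-0.002,"dz":-0.02,"wx":0,"wy":0,"wz":0},{"gripper":0.2,"dx":-0.001,"dy":-0.002,"dz":-0.03,"wx":0,"wy":0,"wz":0},{"gripper":0.2,"dx":-0.001,"dy":-0.002,"dz":-0.035,"wx":0,"wy":0,"wz":0},{"gripper":0.2,"dx":-0.001,"dy":-0.002,"dz":-0.035,"wx":0,"wy":0,"wz":0}]'
python3 -m inch '[{"gripper":0.2,"dx":0,"dy":0,"dz":-0.003,"wx":0,"wy":0,"wz":0},{"gripper":0.2,"dx":0,"dy":0,"dz":-0.006,"wx":0,"wy":0,"wz":0},{"gripper":0.2,"dx":0,"dy":0,"dz":-0.009,"wx":0,"wy":0,"wz":0},{"gripper":0.2,"dx":0,"dy":0,"dz":-0.012,"wx":0,"wy":0,"wz":0},{"gripper":0.2,"dx":0,"dy":0,"dz":-0.012,"wx":0,"wy":0,"wz":0}]'
```

```text
clock: 5.72
eef_pos: [527.2, -152.7, 22.8]
eef_rot: [-3.141, 0.002, -0.055]
wrist_force: [0.3, -0.2, -0.3]
finger_gap: 30.0
finger_force: 25.0
clock: 6.13
eef_pos: [527.8, -152.9, 11.9]
eef_rot: [-3.141, 0.001, -0.055]
wrist_force: [0.5, -0.3, -0.6]
finger_gap: 30.0
finger_force: 25.0
```

```bash

python3 -m inch '[{"gripper":0.2,"dx":0,"dy":0,"dz":-0.001,"wx":0,"wy":0,"wz":0},{"gripper":0.45,"dx":0,"dy":0,"dz":-0.001,"wx":0,"wy":0,"wz":0},{"gripper":0.45,"dx":0,"dy":0,"dz":-0.001,"wx":0,"wy":0,"wz":0},{"gripper":0.45,"dx":0,"dy":0,"dz":-0.001,"wx":0,"wy":0,"wz":0},{"gripper":0.45,"dx":0,"dy":0,"dz":-0.001,"wx":0,"wy":0,"wz":0}]'
python3 -m inch '[{"gripper":0.45,"dx":0,"dy":0,"dz":0.01,"wx":0,"wy":0,"wz":0},{"gripper":0.45,"dx":0,"dy":0,"dz":0.03,"wx":0,"wy":0,"wz":0},{"gripper":0.45,"dx":0,"dy":0,"dz":0.055,"wx":0,"wy":0,"wz":0},{"gripper":0.45,"dx":0,"dy":0,"dz":0.075,"wx":0,"wy":0,"wz":0},{"gripper":0.45,"dx":0,"dy":0,"dz":0.09,"wx":0,"wy":0,"wz":0}]'
```

```text
clock: 6.55
eef_pos: [528.1, -153.0, 11.6]
eef_rot: [3.142, -0.0, -0.055]
wrist_force: [-0.9, -0.7, 0.0]
finger_gap: 42.1
finger_force: 0.0
clock: 6.97
eef_pos: [528.5, -153.1, 104.2]
eef_rot: [3.141, -0.002, -0.055]
wrist_force: [-0.4, -0.9, 0.3]
finger_gap: 42.5
finger_force: 0.0
```

```bash

python3 -m inch '[{"gripper":0.5,"dx":-0.01,"dy":0.03,"dz":0,"wx":0,"wy":0,"wz":2},{"gripper":0.5,"dx":-0.022,"dy":0.065,"dz":0,"wx":0,"wy":0,"wz":4},{"gripper":0.5,"dx":-0.034,"dy":0.1,"dz":0,"wx":0,"wy":0,"wz":6},{"gripper":0.5,"dx":-0.046,"dy":0.135,"dz":0,"wx":0,"wy":0,"wz":7},{"gripper":0.5,"dx":-0.058,"dy":0.17,"dz":0,"wx":0,"wy":0,"wz":7.6}]'
python3 -m inch '[{"gripper":0.5,"dx":-0.01,"dy":0.03,"dz":0,"wx":0,"wy":0,"wz":0},{"gripper":0.5,"dx":-0.02,"dy":0.055,"dz":-0.01,"wx":0,"wy":0,"wz":0},{"gripper":0.5,"dx":-0.022,"dy":0.062,"dz":-0.03,"wx":0,"wy":0,"wz":0},{"gripper":0.5,"dx":-0.022,"dy":0.062,"dz":-0.05,"wx":0,"wy":0,"wz":0},{"gripper":0.5,"dx":-0.022,"dy":0.062,"dz":-0.05,"wx":0,"wy":0,"wz":0}]'
python3 - <<'E'
from h import *
s=manip.read_state();im=manip.camera('wrist');cv2.imwrite('pics/w3.png',im);print(s['eef_pos'],s['eef_rot'])
E
```

```text
clock: 7.38
eef_pos: [469.3, 18.4, 102.3]
eef_rot: [3.141, -0.001, 0.079]
wrist_force: [1.4, 0.7, 0.4]
finger_gap: 47.2
finger_force: 0.0
clock: 7.8
eef_pos: [446.4, 79.5, 49.5]
eef_rot: [3.142, 0.004, 0.079]
wrist_force: [0.4, 0.3, -0.4]
finger_gap: 46.8
finger_force: 0.0
[446.3798495   79.5087483   49.52033366] [3.14155313 0.00368968 0.07921371]
```

View pics/w3.png

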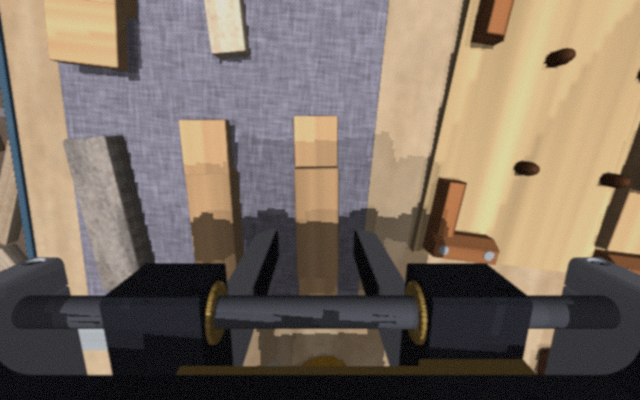

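Stile 2 (edges at cols 294–338) sits centred between the fingers (277/355). Descend and grip.

```bash
python3 - <<'E'
from h import *
s=dict(eef_pos=np.array([446.4,79.5,49.5]),eef_rot=[3.1416,.0037,.0792])
print('shoulder/end/lap',proj('wrist',[(295,167),(338,166)],27,s),proj('wrist',[(294,116),(337,115)],14.5,s))
E
python3 -m inch '[{"gripper":0.5,"dx":0,"dy":0,"dz":-0.015,"wx":0,"wy":0,"wz":0},{"gripper":0.5,"dx":0,"dy":0,"dz":-0.03,"wx":0,"wy":0,"wz":0},{"gripper":0.5,"dx":0,"dy":0,"dz":-0.041,"wx":0,"wy":0,"wz":0},{"gripper":0.5,"dx":0,"dy":0,"dz":-0.046,"wx":0,"wy":0,"wz":0},{"gripper":0.5,"dx":0,"dy":0,"dz":-0.046,"wx":0,"wy":0,"wz":0}]'
python3 -m inch '[{"gripper":0.2,"dx":0,"dy":0,"dz":0,"wx":0,"wy":0,"wz":0},{"gripper":0.2,"dx":0,"dy":0,"dz":0,"wx":0,"wy":0,"wz":0},{"gripper":0.2,"dx":0,"dy":0,"dz":0,"wx":0,"wy":0,"wz":0},{"gripper":0.2,"dx":0,"dy":0,"dz":0,"wx":0,"wy":0,"wz":0},{"gripper":0.2,"dx":0,"dy":0,"dz":0,"wx":0,"wy":0,"wz":0}]' 25
```

```text
shoulder/end/lap [[489.62881163  96.99493529]
 [492.53350295  68.81719033]] [[522.22247071 100.55256343]
 [525.16185416  71.78206573]]
clock: 8.27
eef_pos: [448.2, 78.8, 5.8]
eef_rot: [3.142, 0.0, 0.077]
wrist_force: [-0.9, 0.2, -1.0]
finger_gap: 46.9
finger_force: 0.0
clock: 8.68
eef_pos: [448.5, 79.0, 6.3]
eef_rot: [3.141, -0.001, 0.078]
wrist_force: [-1.4, -0.7, 7.0]
finger_gap: 29.6
finger_force: 25.0
```

```bash

python3 -m inch '[{"gripper":0.2,"dx":0,"dy":0,"dz":0.01,"wx":0,"wy":0,"wz":0},{"gripper":0.2,"dx":0,"dy":0,"dz":0.03,"wx":0,"wy":0,"wz":0},{"gripper":0.2,"dx":0,"dy":0,"dz":0.05,"wx":0,"wy":0,"wz":0},{"gripper":0.2,"dx":0,"dy":0,"dz":0.065,"wx":0,"wy":0,"wz":0},{"gripper":0.2,"dx":0,"dy":0,"dz":0.07,"wx":0,"wy":0,"wz":0}]'
python3 -m inch '[{"gripper":0.2,"dx":0.014,"dy":-0.02,"dz":0,"wx":0,"wy":0,"wz":-2},{"gripper":0.2,"dx":0.032,"dy":-0.046,"dz":0,"wx":0,"wy":0,"wz":-4},{"gripper":0.2,"dx":0.052,"dy":-0.074,"dz":0,"wx":0,"wy":0,"wz":-6},{"gripper":0.2,"dx":0.072,"dy":-0.102,"dz":0,"wx":0,"wy":0,"wz":-7},{"gripper":0.2,"dx":0.086,"dy":-0.1215,"dz":0,"wx":0,"wy":0,"wz":-7.6}]'
python3 -m inch '[{"gripper":0.2,"dx":0,"dy":0,"dz":0,"wx":0,"wy":0,"wz":0},{"gripper":0.2,"dx":0,"dy":0,"dz":-0.005,"wx":0,"wy":0,"wz":0},{"gripper":0.2,"dx":0,"dy":0,"dz":-0.015,"wx":0,"wy":0,"wz":0},{"gripper":0.2,"dx":0,"dy":0,"dz":-0.02,"wx":0,"wy":0,"wz":0},{"gripper":0.2,"dx":0,"dy":0,"dz":-0.02,"wx":0,"wy":0,"wz":0}]'
python3 - <<'E'
from h import *
s=manip.read_state();im=manip.camera('wrist');cv2.imwrite('pics/w4.png',im);print(s['eef_pos'],s['eef_rot'])
np.savez('w4.npz',eef_pos=s['eef_pos'],eef_rot=s['eef_rot'])
E
```

```text
clock: 9.1
eef_pos: [449.0, 79.2, 78.2]
eef_rot: [-3.141, -0.004, 0.078]
wrist_force: [0.8, 0.4, 0.2]
finger_gap: 29.8
finger_force: 24.9
clock: 9.52
eef_pos: [535.0, -44.6, 75.4]
eef_rot: [3.141, -0.0, -0.057]
wrist_force: [0.1, -0.0, -1.0]
finger_gap: 29.7
finger_force: 24.9
clock: 9.93
eef_pos: [532.7, -41.5, 53.8]
eef_rot: [-3.141, 0.003, -0.054]
wrist_force: [-0.1, -0.1, -0.6]
finger_gap: 29.7
finger_force: 24.9
[532.73567696 -41.4958213   53.75677417] [-3.14128053e+00  2.84113574e-03 -5.35694637e-02]
```

View pics/w4.png

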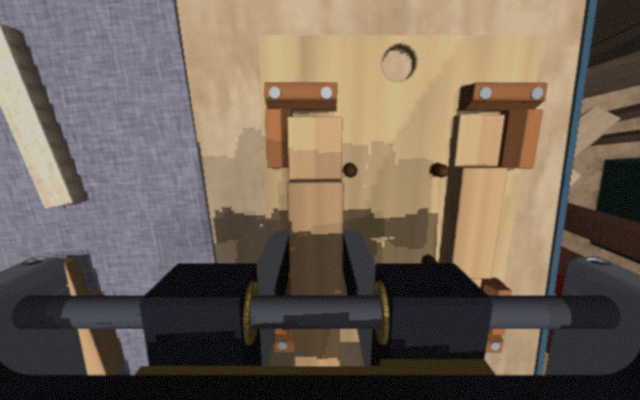

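Stile 1 lies down in its slot (lap end at (461–503,113)); stile 2 hangs over the other, end at (289–341,114).

```bash
python3 - <<'E'
from h import *
s=dict(np.load('w4.npz'));print(manip.read_state()['eef_pos'].round(1))
J=np.array([528,-97.3]);a=np.radians(-3.1);R=np.array([[np.cos(a),-np.sin(a)],[np.sin(a),np.cos(a)]])
u=s['eef_pos'][2]-3.3
for n,p,z in[('stile2 end +80',[(289,114),(342,114)],u+11.5),('shoulder x46',[(289,180),(342,180)],u+24),('blk bolts',[(274,93),(326,93),(485,93),(537,93)],29),('s1 end',[(459,113),(504,113)],20.5),('s1 shoulder',[(459,167),(505,167)],33),('base hole-end corners',[(260,36),(544,36)],9)]:
    print(n,((proj('wrist',p,z,s)-J)@R).round(1).tolist())
print('tcp',((s['eef_pos'][:2]-J)@R).round(1))
E
```

```text
[533.2 -41.6  54.6]
stile2 end +80 [[78.3, 70.7], [78.3, 42.3]]
shoulder x46 [[44.6, 70.3], [44.6, 42.6]]
blk bolts [[92.4, 82.6], [92.5, 49.9], [92.5, -50.2], [92.6, -82.9]]
s1 end [[80.9, -39.0], [80.9, -69.0]]
s1 shoulder [[46.4, -37.3], [46.5, -67.3]]
base hole-end corners [[130.3, 93.4], [130.4, -95.0]]
tcp [ 1.7 56. ]
```

```bash

python3 -m inch '[{"gripper":0.2,"dx":0,"dy":0,"dz":-0.008,"wx":0,"wy":0,"wz":0},{"gripper":0.2,"dx":0,"dy":0,"dz":-0.017,"wx":0,"wy":0,"wz":0},{"gripper":0.2,"dx":0,"dy":0,"dz":-0.025,"wx":0,"wy":0,"wz":0},{"gripper":0.2,"dx":0,"dy":0,"dz":-0.03,"wx":0,"wy":0,"wz":0},{"gripper":0.2,"dx":0,"dy":0,"dz":-0.03,"wx":0,"wy":0,"wz":0}]'
python3 -m inch '[{"gripper":0.2,"dx":0,"dy":0,"dz":-0.003,"wx":0,"wy":0,"wz":0},{"gripper":0.2,"dx":0,"dy":0,"dz":-0.006,"wx":0,"wy":0,"wz":0},{"gripper":0.2,"dx":0,"dy":0,"dz":-0.009,"wx":0,"wy":0,"wz":0},{"gripper":0.2,"dx":0,"dy":0,"dz":-0.012,"wx":0,"wy":0,"wz":0},{"gripper":0.2,"dx":0,"dy":0,"dz":-0.013,"wx":0,"wy":0,"wz":0}]'
```

```text
clock: 10.4
eef_pos: [533.3, -42.3, 23.9]
eef_rot: [-3.141, 0.002, -0.055]
wrist_force: [-0.1, -0.3, -0.9]
finger_gap: 29.4
finger_force: 24.9
clock: 10.82
eef_pos: [533.9, -42.4, 12.3]
eef_rot: [-3.142, 0.0, -0.055]
wrist_force: [-8.5, 1.9, 14.0]
finger_gap: 29.7
finger_force: 24.9
```

```bash

python3 -m inch '[{"gripper":0.45,"dx":0,"dy":0,"dz":0,"wx":0,"wy":0,"wz":0},{"gripper":0.45,"dx":0,"dy":0,"dz":0,"wx":0,"wy":0,"wz":0},{"gripper":0.45,"dx":0,"dy":0,"dz":0,"wx":0,"wy":0,"wz":0},{"gripper":0.45,"dx":0,"dy":0,"dz":0.0,"wx":0,"wy":0,"wz":0},{"gripper":0.45,"dx":0,"dy":0,"dz":0,"wx":0,"wy":0,"wz":0}]'
python3 -m inch '[{"gripper":0.45,"dx":0,"dy":0,"dz":0.01,"wx":0,"wy":0,"wz":0},{"gripper":0.45,"dx":0,"dy":0,"dz":0.03,"wx":0,"wy":0,"wz":0},{"gripper":0.45,"dx":0,"dy":0,"dz":0.06,"wx":0,"wy":0,"wz":0},{"gripper":0.45,"dx":0,"dy":0,"dz":0.09,"wx":0,"wy":0,"wz":0},{"gripper":0.45,"dx":0,"dy":0,"dz":0.1,"wx":0,"wy":0,"wz":0}]'
python3 -m inch '[{"gripper":0.65,"dx":0.009,"dy":0.03,"dz":0,"wx":0,"wy":0,"wz":0},{"gripper":0.65,"dx":0.018,"dy":0.06,"dz":0,"wx":0,"wy":0,"wz":0},{"gripper":0.65,"dx":0.027,"dy":0.09,"dz":0,"wx":0,"wy":0,"wz":0},{"gripper":0.65,"dx":0.036,"dy":0.12,"dz":0,"wx":0,"wy":0,"wz":0},{"gripper":0.65,"dx":0.045,"dy":0.15,"dz":0,"wx":0,"wy":0,"wz":1}]'
python3 -m inch '[{"gripper":0.65,"dx":0.009,"dy":0.03,"dz":0,"wx":0,"wy":0,"wz":0},{"gripper":0.65,"dx":0.018,"dy":0.06,"dz":0,"wx":0,"wy":0,"wz":0},{"gripper":0.65,"dx":0.027,"dy":0.09,"dz":0,"wx":0,"wy":0,"wz":0},{"gripper":0.65,"dx":0.033,"dy":0.12,"dz":0,"wx":0,"wy":0,"wz":0},{"gripper":0.65,"dx":0.033,"dy":0.121,"dz":-0.01,"wx":0,"wy":0,"wz":0}]'
python3 - <<'E'
from h import *
manip.camera('wrist');manip.camera('wrist')
s=manip.read_state();im=manip.camera('wrist');cv2.imwrite('pics/w5.png',im);print(s['eef_pos'],s['eef_rot'])
np.savez('w5.npz',eef_pos=s['eef_pos'],eef_rot=s['eef_rot'])
E
```

```text
clock: 11.23
eef_pos: [534.0, -42.4, 12.5]
eef_rot: [3.142, -0.0, -0.055]
wrist_force: [0.3, -0.2, 0.4]
finger_gap: 42.2
finger_force: 0.0
clock: 11.65
eef_pos: [535.5, -42.6, 117.3]
eef_rot: [3.141, -0.006, -0.055]
wrist_force: [0.4, 0.6, 0.2]
finger_gap: 42.4
finger_force: 0.0
clock: 12.07
eef_pos: [579.1, 109.1, 112.7]
eef_rot: [3.142, -0.0, -0.038]
wrist_force: [0.9, -1.4, -0.2]
finger_gap: 60.8
finger_force: 0.0
clock: 12.48
eef_pos: [612.7, 233.4, 103.9]
eef_rot: [-3.14, -0.003, -0.034]
wrist_force: [0.1, 0.5, 0.6]
finger_gap: 60.9
finger_force: 0.0
[611.00113796 229.15106564 100.62037876] [ 3.14054841e+00  2.69037066e-03 -3.55621996e-02]
```

View pics/w5.png

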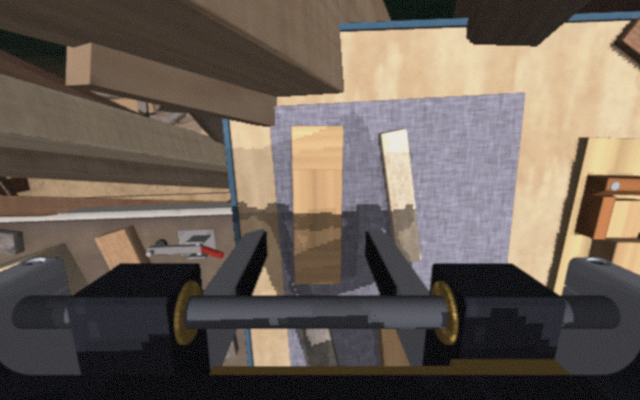

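The wide rail is centred between the fingers (cols 292–343, far end row 126), but a leaning beam's tip shows at about (341,92), with a batten tip at (276,97–122). Triangulating these with the side camera for clearance.

```bash
python3 - <<'E'
from h import *
s=dict(np.load('w5.npz'))
print('rail far end',proj('wrist',[(292,127),(343,126)],27,s),'near end',proj('wrist',[(294,283),(342,283)],27,s))
def ray(n,p):
    a=np.r_[proj(n,[p],0,s)[0],0];b=np.r_[proj(n,[p],100,s)[0],100];return a,b-a
for pw,ps in[((342,90),(225,210)),((342,40),(225,210)),((276,97),(210,268)),((276,122),(211,297)),((342,90),(211,268))]:
    a,u=ray('wrist',pw);b,v=ray('side',ps)
    t=np.linalg.lstsq(np.c_[u,-v],b-a,rcond=None)[0]
    print(pw,ps,(a+u*t[0]).round(),(b+v*t[1]).round())
a=cv2.imread('pics/side0.png')[150:330,150:300];b=cv2.imread('pics/scene0.png')[180:300,130:280]
cv2.imwrite('pics/bm.png',np.hstack([cv2.resize(a,(400,480)),cv2.resize(b,(400,320),interpolation=2) if 0 else cv2.copyMakeBorder(cv2.resize(b,(400,320)),0,160,0,0,0)]))
E
```

```text
rail far end [[681.94408182 245.89935885]
 [681.2789933  205.04494401]] near end [[544.48373199 251.5089278 ]
 [542.91566808 207.85365491]]
(342, 90) (225, 210) [694. 216. 153.] [663. 204. 151.]
(342, 40) (225, 210) [710. 217. 162.] [663. 204. 151.]
(276, 97) (210, 268) [702. 253.  59.] [686. 247.  56.]
(276, 122) (211, 297) [687. 262.  -2.] [688. 262.  -2.]
(342, 90) (211, 268) [711. 203.   2.] [710. 203.   2.]
```

The beam is close past the rail's far end (x ≥ ~690), so I grip 11 mm short of centre, lift only a little, and draw back −x before raising.

```bash

python3 -m inch '[{"gripper":0.65,"dx":-0.01,"dy":0,"dz":-0.005,"wx":0,"wy":0,"wz":0},{"gripper":0.65,"dx":-0.01,"dy":0,"dz":-0.02,"wx":0,"wy":0,"wz":0},{"gripper":0.65,"dx":-0.01,"dy":0,"dz":-0.04,"wx":0,"wy":0,"wz":0},{"gripper":0.65,"dx":-0.01,"dy":0,"dz":-0.055,"wx":0,"wy":0,"wz":0},{"gripper":0.65,"dx":-0.01,"dy":0,"dz":-0.06,"wx":0,"wy":0,"wz":0}]'
python3 -m inch '[{"gripper":0.65,"dx":0,"dy":0,"dz":-0.01,"wx":0,"wy":0,"wz":0},{"gripper":0.65,"dx":0,"dy":0,"dz":-0.02,"wx":0,"wy":0,"wz":0},{"gripper":0.65,"dx":0,"dy":0,"dz":-0.03,"wx":0,"wy":0,"wz":0},{"gripper":0.65,"dx":0,"dy":0,"dz":-0.036,"wx":0,"wy":0,"wz":0},{"gripper":0.65,"dx":0,"dy":0,"dz":-0.036,"wx":0,"wy":0,"wz":0}]'
```

```text
clock: 13.05
eef_pos: [601.1, 226.9, 40.7]
eef_rot: [3.141, 0.003, -0.039]
wrist_force: [-0.7, 0.6, -0.6]
finger_gap: 61.1
finger_force: 0.0
clock: 13.47
eef_pos: [601.4, 228.3, 5.0]
eef_rot: [3.141, 0.002, -0.037]
wrist_force: [-0.9, -0.5, -0.6]
finger_gap: 61.3
finger_force: 0.0
```

```bash

python3 -m inch '[{"gripper":0.3,"dx":0,"dy":0,"dz":0,"wx":0,"wy":0,"wz":0},{"gripper":0.3,"dx":0,"dy":0,"dz":0,"wx":0,"wy":0,"wz":0},{"gripper":0.3,"dx":0,"dy":0,"dz":0,"wx":0,"wy":0,"wz":0},{"gripper":0.3,"dx":0,"dy":0,"dz":0,"wx":0,"wy":0,"wz":0},{"gripper":0.3,"dx":0,"dy":0,"dz":0,"wx":0,"wy":0,"wz":0}]' 30
python3 -m inch '[{"gripper":0.3,"dx":0,"dy":0,"dz":0.006,"wx":0,"wy":0,"wz":0},{"gripper":0.3,"dx":-0.005,"dy":0,"dz":0.01,"wx":0,"wy":0,"wz":0},{"gripper":0.3,"dx":-0.015,"dy":0,"dz":0.012,"wx":0,"wy":0,"wz":0},{"gripper":0.3,"dx":-0.025,"dy":0,"dz":0.013,"wx":0,"wy":0,"wz":0},{"gripper":0.3,"dx":-0.035,"dy":0,"dz":0.015,"wx":0,"wy":0,"wz":0}]'
python3 -m inch '[{"gripper":0.3,"dx":-0.01,"dy":0,"dz":0.01,"wx":0,"wy":0,"wz":0},{"gripper":0.3,"dx":-0.02,"dy":-0.01,"dz":0.03,"wx":0,"wy":0,"wz":0},{"gripper":0.3,"dx":-0.03,"dy":-0.03,"dz":0.05,"wx":0,"wy":0,"wz":0},{"gripper":0.3,"dx":-0.04,"dy":-0.05,"dz":0.075,"wx":0,"wy":0,"wz":0},{"gripper":0.3,"dx":-0.05,"dy":-0.07,"dz":0.09,"wx":0,"wy":0,"wz":0}]'
```

```text
clock: 13.88
eef_pos: [602.3, 228.7, 7.0]
eef_rot: [-3.141, -0.001, -0.037]
wrist_force: [-0.0, -0.6, 3.8]
finger_gap: 42.0
finger_force: 30.0
clock: 14.3
eef_pos: [566.2, 228.6, 21.8]
eef_rot: [-3.142, -0.0, -0.037]
wrist_force: [0.3, -0.2, -0.4]
finger_gap: 41.9
finger_force: 30.0
clock: 14.72
eef_pos: [516.6, 158.1, 114.0]
eef_rot: [-3.141, -0.002, -0.037]
wrist_force: [1.5, 0.6, -0.2]
finger_gap: 41.8
finger_force: 30.0
```

```bash

python3 -m inch '[{"gripper":0.3,"dx":-0.003,"dy":-0.018,"dz":0,"wx":0,"wy":0,"wz":6},{"gripper":0.3,"dx":-0.006,"dy":-0.036,"dz":0,"wx":0,"wy":0,"wz":12},{"gripper":0.3,"dx":-0.01,"dy":-0.054,"dz":0,"wx":0,"wy":0,"wz":18},{"gripper":0.3,"dx":-0.013,"dy":-0.072,"dz":0,"wx":0,"wy":0,"wz":24},{"gripper":0.3,"dx":-0.017,"dy":-0.09,"dz":0,"wx":0,"wy":0,"wz":30}]'
python3 -m inch '[{"gripper":0.3,"dx":-0.003,"dy":-0.018,"dz":0,"wx":0,"wy":0,"wz":6},{"gripper":0.3,"dx":-0.006,"dy":-0.036,"dz":0,"wx":0,"wy":0,"wz":12},{"gripper":0.3,"dx":-0.01,"dy":-0.054,"dz":0,"wx":0,"wy":0,"wz":18},{"gripper":0.3,"dx":-0.013,"dy":-0.072,"dz":0,"wx":0,"wy":0,"wz":24},{"gripper":0.3,"dx":-0.017,"dy":-0.09,"dz":0,"wx":0,"wy":0,"wz":30}]'
python3 -m inch '[{"gripper":0.3,"dx":-0.003,"dy":-0.018,"dz":0,"wx":0,"wy":0,"wz":7},{"gripper":0.3,"dx":-0.006,"dy":-0.036,"dz":0,"wx":0,"wy":0,"wz":14},{"gripper":0.3,"dx":-0.01,"dy":-0.054,"dz":0,"wx":0,"wy":0,"wz":21},{"gripper":0.3,"dx":-0.013,"dy":-0.072,"dz":0,"wx":0,"wy":0,"wz":26},{"gripper":0.3,"dx":-0.0145,"dy":-0.083,"dz":0,"wx":0,"wy":0,"wz":29}]'
python3 -m inch '[{"gripper":0.3,"dx":0,"dy":0,"dz":0,"wx":0,"wy":0,"wz":0},{"gripper":0.3,"dx":0,"dy":0,"dz":-0.01,"wx":0,"wy":0,"wz":0},{"gripper":0.3,"dx":0,"dy":0,"dz":-0.03,"wx":0,"wy":0,"wz":0},{"gripper":0.3,"dx":0,"dy":0,"dz":-0.04,"wx":0,"wy":0,"wz":0},{"gripper":0.3,"dx":0,"dy":0,"dz":-0.04,"wx":0,"wy":0,"wz":0}]'
```

```text
clock: 15.13
eef_pos: [499.5, 67.8, 112.0]
eef_rot: [3.141, -0.001, 0.492]
wrist_force: [-0.5, 1.2, -0.9]
finger_gap: 41.9
finger_force: 30.0
clock: 15.55
eef_pos: [482.5, -22.1, 111.9]
eef_rot: [3.141, -0.0, 1.015]
wrist_force: [0.5, -0.6, -0.6]
finger_gap: 41.8
finger_force: 30.0
clock: 15.97
eef_pos: [467.9, -105.7, 111.9]
eef_rot: [3.141, 0.0, 1.521]
wrist_force: [1.3, 0.5, -1.2]
finger_gap: 42.2
finger_force: 30.0
clock: 16.38
eef_pos: [467.2, -103.3, 69.1]
eef_rot: [-3.138, -0.001, 1.516]
wrist_force: [-1.0, -0.1, -0.8]
finger_gap: 41.7
finger_force: 30.0
```

```bash

python3 -m inch '[{"gripper":0.3,"dx":0,"dy":0,"dz":-0.01,"wx":0,"wy":0,"wz":0},{"gripper":0.3,"dx":0,"dy":0,"dz":-0.02,"wx":0,"wy":0,"wz":0},{"gripper":0.3,"dx":0,"dy":0,"dz":-0.03,"wx":0,"wy":0,"wz":0},{"gripper":0.3,"dx":0,"dy":0,"dz":-0.035,"wx":0,"wy":0,"wz":0},{"gripper":0.3,"dx":0,"dy":0,"dz":-0.035,"wx":0,"wy":0,"wz":0}]'
python3 -m inch '[{"gripper":0.3,"dx":0,"dy":0,"dz":-0.004,"wx":0,"wy":0,"wz":0},{"gripper":0.3,"dx":0,"dy":0,"dz":-0.008,"wx":0,"wy":0,"wz":0},{"gripper":0.3,"dx":0,"dy":0,"dz":-0.012,"wx":0,"wy":0,"wz":0},{"gripper":0.3,"dx":0,"dy":0,"dz":-0.014,"wx":0,"wy":0,"wz":0},{"gripper":0.3,"dx":0,"dy":0,"dz":-0.014,"wx":0,"wy":0,"wz":0}]'
```

```text
clock: 16.8
eef_pos: [467.9, -104.2, 35.2]
eef_rot: [-3.14, -0.0, 1.516]
wrist_force: [-0.2, -0.4, -0.3]
finger_gap: 41.7
finger_force: 30.0
clock: 17.22
eef_pos: [468.3, -104.4, 22.0]
eef_rot: [-3.141, -0.0, 1.516]
wrist_force: [0.5, 0.3, -0.3]
finger_gap: 41.9
finger_force: 30.0
```

```bash

python3 -m inch '[{"gripper":0.3,"dx":0,"dy":0,"dz":-0.002,"wx":0,"wy":0,"wz":0},{"gripper":0.3,"dx":0,"dy":0,"dz":-0.004,"wx":0,"wy":0,"wz":0},{"gripper":0.3,"dx":0,"dy":0,"dz":-0.006,"wx":0,"wy":0,"wz":0},{"gripper":0.3,"dx":0,"dy":0,"dz":-0.009,"wx":0,"wy":0,"wz":0},{"gripper":0.3,"dx":0,"dy":0,"dz":-0.009,"wx":0,"wy":0,"wz":0}]'
```

```text
clock: 17.63
eef_pos: [468.6, -104.5, 13.2]
eef_rot: [3.142, 0.0, 1.516]
wrist_force: [-0.2, 0.3, -0.1]
finger_gap: 42.2
finger_force: 30.0
```

```bash

python3 -m inch '[{"gripper":0.3,"dx":0,"dy":0,"dz":-0.001,"wx":0,"wy":0,"wz":0},{"gripper":0.55,"dx":0,"dy":0,"dz":-0.001,"wx":0,"wy":0,"wz":0},{"gripper":0.55,"dx":0,"dy":0,"dz":-0.001,"wx":0,"wy":0,"wz":0},{"gripper":0.55,"dx":0,"dy":0,"dz":-0.001,"wx":0,"wy":0,"wz":0},{"gripper":0.55,"dx":0,"dy":0,"dz":-0.001,"wx":0,"wy":0,"wz":0}]'
python3 -m inch '[{"gripper":0.55,"dx":0,"dy":0,"dz":0.01,"wx":0,"wy":0,"wz":0},{"gripper":0.55,"dx":0,"dy":0,"dz":0.03,"wx":0,"wy":0,"wz":0},{"gripper":0.55,"dx":0,"dy":0,"dz":0.06,"wx":0,"wy":0,"wz":0},{"gripper":0.55,"dx":0,"dy":0,"dz":0.085,"wx":0,"wy":0,"wz":0},{"gripper":0.55,"dx":0,"dy":0,"dz":0.093,"wx":0,"wy":0,"wz":0}]'
python3 -m inch '[{"gripper":0.5,"dx":-0.002,"dy":0.018,"dz":0,"wx":0,"wy":0,"wz":-6},{"gripper":0.5,"dx":-0.004,"dy":0.036,"dz":0,"wx":0,"wy":0,"wz":-12},{"gripper":0.5,"dx":-0.006,"dy":0.054,"dz":0,"wx":0,"wy":0,"wz":-18},{"gripper":0.5,"dx":-0.007,"dy":0.072,"dz":0,"wx":0,"wy":0,"wz":-24},{"gripper":0.5,"dx":-0.008,"dy":0.09,"dz":0,"wx":0,"wy":0,"wz":-30}]'
python3 -m inch '[{"gripper":0.5,"dx":-0.002,"dy":0.018,"dz":0,"wx":0,"wy":0,"wz":-6},{"gripper":0.5,"dx":-0.004,"dy":0.036,"dz":0,"wx":0,"wy":0,"wz":-12},{"gripper":0.5,"dx":-0.006,"dy":0.054,"dz":0,"wx":0,"wy":0,"wz":-18},{"gripper":0.5,"dx":-0.007,"dy":0.072,"dz":0,"wx":0,"wy":0,"wz":-24},{"gripper":0.5,"dx":-0.008,"dy":0.09,"dz":0,"wx":0,"wy":0,"wz":-30}]'
python3 -m inch '[{"gripper":0.5,"dx":-0.002,"dy":0.018,"dz":0,"wx":0,"wy":0,"wz":-6},{"gripper":0.5,"dx":-0.004,"dy":0.036,"dz":0,"wx":0,"wy":0,"wz":-12},{"gripper":0.5,"dx":-0.006,"dy":0.054,"dz":0,"wx":0,"wy":0,"wz":-18},{"gripper":0.5,"dx":-0.007,"dy":0.072,"dz":0,"wx":0,"wy":0,"wz":-21.9},{"gripper":0.5,"dx":-0.007,"dy":0.076,"dz":0,"wx":0,"wy":0,"wz":-21.9}]'
python3 -m inch '[{"gripper":0.5,"dx":0,"dy":0,"dz":0,"wx":0,"wy":0,"wz":0},{"gripper":0.5,"dx":0,"dy":0,"dz":-0.02,"wx":0,"wy":0,"wz":0},{"gripper":0.5,"dx":0,"dy":0,"dz":-0.04,"wx":0,"wy":0,"wz":0},{"gripper":0.5,"dx":0,"dy":0,"dz":-0.05,"wx":0,"wy":0,"wz":0},{"gripper":0.5,"dx":0,"dy":0,"dz":-0.05,"wx":0,"wy":0,"wz":0}]'
python3 - <<'E'
from h import *
manip.camera('wrist');s=manip.read_state();im=manip.camera('wrist');cv2.imwrite('pics/w6.png',im);print(s['eef_pos'],s['eef_rot'])
np.savez('w6.npz',eef_pos=s['eef_pos'],eef_rot=s['eef_rot'])
E
```

```text
clock: 18.05
eef_pos: [468.5, -104.4, 12.4]
eef_rot: [-3.142, -0.0, 1.516]
wrist_force: [0.1, -0.2, -0.4]
finger_gap: 51.6
finger_force: 0.0
clock: 18.47
eef_pos: [469.8, -104.8, 109.5]
eef_rot: [3.137, 0.001, 1.516]
wrist_force: [-0.3, -0.5, 0.5]
finger_gap: 51.5
finger_force: 0.0
clock: 18.88
eef_pos: [460.1, -13.6, 105.3]
eef_rot: [-3.141, 0.0, 0.987]
wrist_force: [-0.1, 0.1, 0.2]
finger_gap: 46.8
finger_force: 0.0
clock: 19.3
eef_pos: [452.1, 76.4, 105.3]
eef_rot: [-3.141, 0.0, 0.464]
wrist_force: [0.5, -0.4, 0.0]
finger_gap: 47.1
finger_force: 0.0
clock: 19.72
eef_pos: [445.1, 153.3, 105.3]
eef_rot: [-3.141, 0.0, 0.085]
wrist_force: [-0.1, -0.8, -0.4]
finger_gap: 46.6
finger_force: 0.0
clock: 20.13
eef_pos: [444.5, 150.5, 53.6]
eef_rot: [3.141, 0.004, 0.088]
wrist_force: [-0.6, -0.0, -0.5]
finger_gap: 46.5
finger_force: 0.0
[445.16267082 150.84404712  54.95922974] [3.14123091e+00 1.91538602e-03 8.71900275e-02]
```

View pics/w6.png

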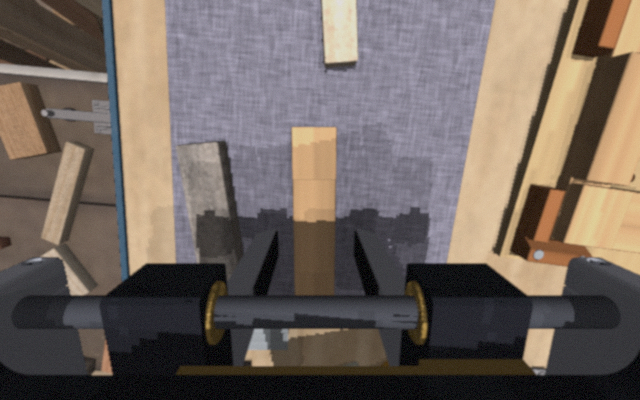

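The narrow rail (cols 292–336, far end row 127) is centred between the fingers. Viewing allowance is used up; continue on numbers.

```bash
python3 - <<'E'
from h import *
s=dict(np.load('w6.npz'))
print(proj('wrist',[(292,127),(336,127)],27,s).mean(0)-70*np.array([np.cos(.087),np.sin(.087)]))
E
python3 -m inch '[{"gripper":0.5,"dx":0,"dy":0,"dz":-0.015,"wx":0,"wy":0,"wz":0},{"gripper":0.5,"dx":0,"dy":0,"dz":-0.03,"wx":0,"wy":0,"wz":0},{"gripper":0.5,"dx":0,"dy":0,"dz":-0.043,"wx":0,"wy":0,"wz":0},{"gripper":0.5,"dx":0,"dy":0,"dz":-0.05,"wx":0,"wy":0,"wz":0},{"gripper":0.5,"dx":0,"dy":0,"dz":-0.05,"wx":0,"wy":0,"wz":0}]'
python3 -m inch '[{"gripper":0.2,"dx":0,"dy":0,"dz":0,"wx":0,"wy":0,"wz":0},{"gripper":0.2,"dx":0,"dy":0,"dz":0,"wx":0,"wy":0,"wz":0},{"gripper":0.2,"dx":0,"dy":0,"dz":0,"wx":0,"wy":0,"wz":0},{"gripper":0.2,"dx":0,"dy":0,"dz":0,"wx":0,"wy":0,"wz":0},{"gripper":0.2,"dx":0,"dy":0,"dz":0,"wx":0,"wy":0,"wz":0}]' 25
python3 -m inch '[{"gripper":0.2,"dx":0,"dy":0,"dz":0.01,"wx":0,"wy":0,"wz":0},{"gripper":0.2,"dx":0,"dy":0,"dz":0.03,"wx":0,"wy":0,"wz":0},{"gripper":0.2,"dx":0,"dy":0,"dz":0.06,"wx":0,"wy":0,"wz":0},{"gripper":0.2,"dx":0,"dy":0,"dz":0.085,"wx":0,"wy":0,"wz":0},{"gripper":0.2,"dx":0,"dy":0,"dz":0.095,"wx":0,"wy":0,"wz":0}]'
```

```text
[445.13206862 152.35722889]
clock: 20.65
eef_pos: [445.4, 151.3, 5.1]
eef_rot: [3.141, 0.001, 0.087]
wrist_force: [-0.2, -0.3, -0.6]
finger_gap: 46.8
finger_force: 0.0
clock: 21.07
eef_pos: [446.1, 151.7, 6.3]
eef_rot: [-3.141, -0.001, 0.087]
wrist_force: [-0.9, -0.3, 7.6]
finger_gap: 30.0
finger_force: 25.0
clock: 21.48
eef_pos: [446.6, 151.9, 104.3]
eef_rot: [-3.141, -0.005, 0.087]
wrist_force: [-0.5, -0.2, 0.2]
finger_gap: 29.7
finger_force: 25.0
```

```bash

python3 -m inch '[{"gripper":0.2,"dx":0.01,"dy":-0.017,"dz":0,"wx":0,"wy":0,"wz":6},{"gripper":0.2,"dx":0.02,"dy":-0.034,"dz":0,"wx":0,"wy":0,"wz":12},{"gripper":0.2,"dx":0.03,"dy":-0.051,"dz":0,"wx":0,"wy":0,"wz":18},{"gripper":0.2,"dx":0.04,"dy":-0.068,"dz":0,"wx":0,"wy":0,"wz":24},{"gripper":0.2,"dx":0.05,"dy":-0.085,"dz":0,"wx":0,"wy":0,"wz":30}]'
python3 -m inch '[{"gripper":0.2,"dx":0.01,"dy":-0.017,"dz":0,"wx":0,"wy":0,"wz":6},{"gripper":0.2,"dx":0.02,"dy":-0.034,"dz":0,"wx":0,"wy":0,"wz":12},{"gripper":0.2,"dx":0.03,"dy":-0.051,"dz":0,"wx":0,"wy":0,"wz":18},{"gripper":0.2,"dx":0.04,"dy":-0.068,"dz":0,"wx":0,"wy":0,"wz":24},{"gripper":0.2,"dx":0.05,"dy":-0.085,"dz":0,"wx":0,"wy":0,"wz":30}]'
python3 -m inch '[{"gripper":0.2,"dx":0.01,"dy":-0.017,"dz":0,"wx":0,"wy":0,"wz":6},{"gripper":0.2,"dx":0.02,"dy":-0.034,"dz":0,"wx":0,"wy":0,"wz":12},{"gripper":0.2,"dx":0.03,"dy":-0.051,"dz":0,"wx":0,"wy":0,"wz":17},{"gripper":0.2,"dx":0.04,"dy":-0.068,"dz":0,"wx":0,"wy":0,"wz":20},{"gripper":0.2,"dx":0.0465,"dy":-0.082,"dz":0,"wx":0,"wy":0,"wz":21.9}]'
python3 -m inch '[{"gripper":0.2,"dx":0,"dy":0,"dz":0,"wx":0,"wy":0,"wz":0},{"gripper":0.2,"dx":0,"dy":0,"dz":-0.01,"wx":0,"wy":0,"wz":0},{"gripper":0.2,"dx":0,"dy":0,"dz":-0.03,"wx":0,"wy":0,"wz":0},{"gripper":0.2,"dx":0,"dy":0,"dz":-0.04,"wx":0,"wy":0,"wz":0},{"gripper":0.2,"dx":0,"dy":0,"dz":-0.04,"wx":0,"wy":0,"wz":0}]'
python3 -m inch '[{"gripper":0.2,"dx":0,"dy":0,"dz":-0.01,"wx":0,"wy":0,"wz":0},{"gripper":0.2,"dx":0,"dy":0,"dz":-0.02,"wx":0,"wy":0,"wz":0},{"gripper":0.2,"dx":0,"dy":0,"dz":-0.025,"wx":0,"wy":0,"wz":0},{"gripper":0.2,"dx":0,"dy":0,"dz":-0.025,"wx":0,"wy":0,"wz":0},{"gripper":0.2,"dx":0,"dy":0,"dz":-0.025,"wx":0,"wy":0,"wz":0}]'
```

```text
clock: 21.9
eef_pos: [495.7, 65.7, 100.4]
eef_rot: [-3.141, 0.0, 0.616]
wrist_force: [-0.1, 0.5, -0.3]
finger_gap: 29.6
finger_force: 25.0
clock: 22.32
eef_pos: [545.7, -19.3, 100.2]
eef_rot: [-3.141, 0.0, 1.139]
wrist_force: [-1.1, 0.8, -1.5]
finger_gap: 29.8
finger_force: 25.0
clock: 22.73
eef_pos: [592.4, -101.6, 100.1]
eef_rot: [-3.141, -0.0, 1.519]
wrist_force: [0.8, -0.2, -0.5]
finger_gap: 29.7
finger_force: 25.0
clock: 23.15
eef_pos: [590.3, -99.3, 57.5]
eef_rot: [-3.137, -0.001, 1.516]
wrist_force: [-0.4, 0.0, -1.2]
finger_gap: 29.8
finger_force: 25.0
clock: 23.57
eef_pos: [592.0, -100.4, 35.3]
eef_rot: [-3.141, -0.0, 1.516]
wrist_force: [0.3, 0.2, -0.4]
finger_gap: 29.7
finger_force: 25.0
```

```bash

python3 -m inch '[{"gripper":0.2,"dx":0,"dy":0,"dz":-0.004,"wx":0,"wy":0,"wz":0},{"gripper":0.2,"dx":0,"dy":0,"dz":-0.008,"wx":0,"wy":0,"wz":0},{"gripper":0.2,"dx":0,"dy":0,"dz":-0.012,"wx":0,"wy":0,"wz":0},{"gripper":0.2,"dx":0,"dy":0,"dz":-0.014,"wx":0,"wy":0,"wz":0},{"gripper":0.2,"dx":0,"dy":0,"dz":-0.014,"wx":0,"wy":0,"wz":0}]'
python3 -m inch '[{"gripper":0.2,"dx":0,"dy":0,"dz":-0.002,"wx":0,"wy":0,"wz":0},{"gripper":0.2,"dx":0,"dy":0,"dz":-0.004,"wx":0,"wy":0,"wz":0},{"gripper":0.2,"dx":0,"dy":0,"dz":-0.006,"wx":0,"wy":0,"wz":0},{"gripper":0.2,"dx":0,"dy":0,"dz":-0.009,"wx":0,"wy":0,"wz":0},{"gripper":0.2,"dx":0,"dy":0,"dz":-0.009,"wx":0,"wy":0,"wz":0}]'
```

```text
clock: 23.98
eef_pos: [591.7, -100.4, 20.8]
eef_rot: [-3.141, -0.0, 1.516]
wrist_force: [-0.2, -0.5, -0.4]
finger_gap: 29.7
finger_force: 25.0
clock: 24.4
eef_pos: [592.1, -100.5, 12.3]
eef_rot: [3.141, -0.0, 1.516]
wrist_force: [-0.2, -0.3, -0.3]
finger_gap: 29.9
finger_force: 25.0
```

```bash

python3 -m inch '[{"gripper":0.2,"dx":0,"dy":0,"dz":-0.0005,"wx":0,"wy":0,"wz":0},{"gripper":0.43,"dx":0,"dy":0,"dz":-0.0005,"wx":0,"wy":0,"wz":0},{"gripper":0.43,"dx":0,"dy":0,"dz":-0.0005,"wx":0,"wy":0,"wz":0},{"gripper":0.43,"dx":0,"dy":0,"dz":-0.0005,"wx":0,"wy":0,"wz":0},{"gripper":0.43,"dx":0,"dy":0,"dz":-0.0005,"wx":0,"wy":0,"wz":0}]'
python3 -m inch '[{"gripper":0.43,"dx":0,"dy":0,"dz":0.01,"wx":0,"wy":0,"wz":0},{"gripper":0.43,"dx":0,"dy":0,"dz":0.03,"wx":0,"wy":0,"wz":0},{"gripper":0.43,"dx":0,"dy":0,"dz":0.06,"wx":0,"wy":0,"wz":0},{"gripper":0.43,"dx":0,"dy":0,"dz":0.09,"wx":0,"wy":0,"wz":0},{"gripper":0.43,"dx":0,"dy":0,"dz":0.12,"wx":0,"wy":0,"wz":0}]'
python3 -m inch '[{"gripper":0.43,"dx":-0.03,"dy":0.01,"dz":0.02,"wx":0,"wy":0,"wz":0},{"gripper":0.43,"dx":-0.065,"dy":0.02,"dz":0.03,"wx":0,"wy":0,"wz":0},{"gripper":0.43,"dx":-0.1,"dy":0.03,"dz":0.04,"wx":0,"wy":0,"wz":0},{"gripper":0.43,"dx":-0.135,"dy":0.04,"dz":0.05,"wx":0,"wy":0,"wz":0},{"gripper":0.43,"dx":-0.17,"dy":0.05,"dz":0.06,"wx":0,"wy":0,"wz":0}]'
python3 - <<'E'
from h import *
# compare the side picture with where each part's top-face edges should be
im=manip.camera('side');cv2.imwrite('pics/s9.png',im)
i=manip.camera_info('side');K=np.array(i['camera_matrix']);R=np.array(i['R']);t=np.array(i['t'])
a=np.radians(-3.1);J=np.array([[np.cos(a),-np.sin(a)],[np.sin(a),np.cos(a)]])
def px(x,y,z):
    X=np.r_[J@[x,y]+[527.8,-97.3],z];c=R@X+t;p=K@c;return p[:2]/p[2]
g=cv2.cvtColor(im,cv2.COLOR_BGR2GRAY).astype(float)
def prof(y0,y1,x0,x1,z,n=30):  # grey profile along a line in the jig
    P=np.array([px(x0+(x1-x0)*k/n,y0+(y1-y0)*k/n,z) for k in range(n+1)],np.float32)
    return cv2.remap(g.astype(np.float32),P[:,0],P[:,1],cv2.INTER_LINEAR).ravel().astype(int).tolist()
print('x -95..-20 y0 z33',prof(0,0,-95,-20,33));print('x 30..105 y0 z33',prof(0,0,30,105,33))
print('along y, x=-59',prof(-95,95,-59,-59,33,38));print('along y, x=65',prof(-95,95,65,65,33,38));print('along y x=6',prof(-95,95,6,6,33,38))
s=manip.read_state();print(s['clock'],s['eef_pos'])
E
```

```text
clock: 24.82
eef_pos: [592.0, -100.4, 11.8]
eef_rot: [-3.142, -0.0, 1.516]
wrist_force: [-0.8, 0.1, -0.3]
finger_gap: 40.4
finger_force: 0.0
clock: 25.23
eef_pos: [591.8, -100.4, 134.1]
eef_rot: [3.141, 0.0, 1.516]
wrist_force: [0.2, -0.6, 0.2]
finger_gap: 40.3
finger_force: 0.0
clock: 25.65
eef_pos: [420.2, -50.0, 192.8]
eef_rot: [3.141, 0.0, 1.516]
wrist_force: [-0.3, -0.1, 0.6]
finger_gap: 40.7
finger_force: 0.0
x -95..-20 y0 z33 [244, 244, 245, 248, 181, 126, 98, 138, 125, 112, 102, 190, 220, 215, 208, 214, 225, 225, 222, 230, 237, 240, 249, 172, 51, 41, 56, 247, 247, 245, 244]
x 30..105 y0 z33 [195, 85, 49, 63, 79, 95, 93, 91, 204, 246, 244, 242, 242, 243, 242, 239, 237, 236, 235, 233, 235, 237, 238, 237, 236, 236, 235, 235, 235, 234, 237]
along y, x=-59 [94, 110, 155, 195, 158, 202, 245, 238, 242, 244, 242, 240, 232, 232, 233, 233, 214, 212, 212, 210, 211, 211, 211, 210, 211, 212, 225, 224, 223, 229, 233, 229, 231, 195, 106, 115, 163, 176, 84]
along y, x=65 [118, 115, 160, 188, 159, 191, 243, 237, 236, 236, 236, 236, 242, 243, 241, 242, 242, 242, 241, 242, 241, 241, 241, 241, 240, 242, 237, 236, 237, 236, 237, 237, 243, 149, 100, 119, 192, 184, 97]
along y x=6 [81, 102, 107, 248, 244, 239, 236, 234, 236, 236, 235, 134, 90, 100, 104, 108, 102, 135, 249, 243, 240, 237, 235, 237, 237, 239, 237, 236, 239, 234, 238, 236, 237, 140, 102, 110, 111, 114, 114]
25.7 [416.47556061 -48.69614619 194.74168367]
```

The brightness edges fall where the parts should be: rails at x≈−38 and x≈50, both rail ends near y≈+70, stile edges at y≈−41 and +70. Handing in.

```bash
python3 -c "
from cell import manip
print(manip.sign_off())"
```

```text
the job is handed in; nothing more can be done
None
```

I placed both stiles and both rails in the jig without hard contact and handed the job in at about 26 s. The system gave no verdict; tool heights and edge positions from the last side picture matched the target places. Neither lath was touched.

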